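Third hand at the adapter jig

TASK

Be a third hand for a colleague who is about to screw a clip on the black power adapter that lies loose on the clear bench left of the jig (not the one at the back among the cables): lay it flat in the lane of the grey jig, lengthwise, and swing the blue guide arm closed until it rests against its catch. Then press the adapter endwise against the orange sprung stop until the stop's red pointer stands in the middle of the green field (a steady push of about 9 N), never driving the stop to the end of its travel, and finish still holding it pressed like that. Leave the other things on the bench where they are.

Things in the scene. Friction and masses are not known exactly. Their poses are not given: they have to be found in the camera images.
- adapter: The black power adapter, a box 98 x 48 x 31 mm (x, y, z), about 0.19 kg. Origin at the centre of its underside, x along its length, z up. It starts lying flat on the bench to the left of the jig.
- adapter_center (a point): Centre of the adapter, 15.5 mm above its underside; axes as the adapter's.
- jig: Grey jig plate fixed to the bench, 250 x 130 mm, x = -120 to +130 mm, top at z = 10 mm. Origin on the bench under the lane's centre line; x along the lane to the stop (roughly away from the robot), y left, z up. Behind the stop a black housing, x = 100 to 130 mm, top z = 50 mm; left of the stop the pointer's scale block, x = 58 to 100, y = 34 to 54, top z = 28 mm.
- lane (a point): Point on the lane's floor (plate top) above the jig's origin; axes as the jig's, mm there: the lane is 56 mm wide, from a fixed dark rail (inner face y = +28, x = -115 to +50, top z = 16) to the catch cheek (inner face y = -28). The adapter, 48 wide, fits with 4 each side at y = 0; its top is then at z = 41, so it can be gripped by its long sides above the rail and the arm.
- stop (a joint): Travel of the orange sprung stop, m: 0 = at rest, growing as it is pressed along the jig's +x, at most 0.030. A plain spring of 600 N/m without preload: 9 N = 0.015. Its red pointer stands in the green field of the scale from 0.010 to 0.020, the middle at 0.015.
- stop_face (a point): Centre of the stop's pressing face (50 mm wide, z = 12 to 42 mm in the jig's frame); it moves with the stop. At rest it is at x = +60 mm in the jig's frame.
- gate (a joint): Swing of the blue guide arm, rad: 0 = closed (parallel to the lane, in its catch), positive = swung open to the right (at most 1.3), anticlockwise seen from above. Light friction hinge; it stays where it is left.
- gate_pin (a point): The upright black pin (14 mm diameter, from z = 14 to 52 mm above the bench) at the free end of the guide arm, at z = 35 mm: pinch it or push it to swing the arm. It is 170 mm from the hinge; when closed it is at x = -100, y = -55 mm in the jig's frame.
- catch (a point): Top of the catch, a small dark cheek 22 x 6 mm at x = -72, y = -31 mm in the jig's frame, top z = 17 mm; the closed blue arm rests against its outer side (arm's inner face then y = -34 mm, arm top z = 17 mm).
- gate_hinge (a point): The guide arm's upright hinge axis, fixed to the jig at x = +70, y = -45 mm in the jig's frame, at z = 35 mm (the hinge boss itself ends at z = 21 mm).
- lab_timer: Bystander: white bench timer, 66 x 66 x 20 mm, origin under its centre.
- masking_tape: Bystander: roll of masking tape, 99 x 98 x 25 mm, origin under its centre.
- weight_0: Bystander: brass check weight, 24 mm across, 22 mm tall, origin under its centre.
- mug: Bystander: white mug, 86 x 120 x 98 mm, origin under its centre.

How it is judged:
By the outcome, as a careful person would: the job done as asked, in the order asked, and still so for the second after the job is handed in, while the arm keeps its last pose, push and grip.
It also fails if it takes over 64 s, if anything falls off the work surface, if the arm or the gripper's body presses on something with over 40 N, if the wrist force passes 120 N, or if a joint passes its speed limit or range.

ROBOT

A 7-joint arm with a two-finger parallel gripper is mounted at the origin on a cart in front of the work surface, level with it; the furniture and walls round the work are solid. World frame = base frame: x ahead of the robot, y to its left, z up, the work surface at z = 0. Lengths are in m, angles in rad, forces in N, time in s.
With the tool pointing down it reaches from about 0.4 to 0.875 m from the base axis. Payload 19.3 kg.
Tool frame: the origin (TCP) lies midway between the tips of the shut fingers; the grasp point (between the pads) lies 19 mm behind it; z points along the fingers, y is the line along which they close (so a half turn about z gives the same grasp; the last joint's range is limited). The gripper opens to 85 mm and grips with 20 to 120 N. Pads are 22 mm wide; open, the fingers measure 114 mm over their backs; the gripper's body (76 mm by 85 mm) begins 54 mm behind the grasp point. The pads swing forward as they close: fully open they stand 13 mm farther back than shut.
Start: joints at [1.049, 0.521, -0.036, 1.599, 0.021, 1.021, -0.113], TCP at [0.273, -0.562, 0.231] pointing down, gripper open.
Joint ranges: [-2.91, 2.91], [-0.3, 2.13], [-1.5, 1.42], [0.17, 2.43], [-1.26, 4.41], [0.16, 1.93], [-2.52, 2.52]. Speed limits (rad/s): [1.89, 1.89, 2.39, 2.39, 3.01, 3.01, 3.01].

INTERFACE

Orientations are given as a rotation vector (axis times angle).
In Python, from workcell import r, capture, sign_off gives the robot as it stands.
- The arm moves only by the tool play_rows, never from a script. Its argument "commands" is one flat list of numbers, 7 for each row, row after row: the shift along the tool's x, y, z in mm, then the turn, a rotation vector about the tool's x, y, z in rad, then the opening, from -1 (shut) to 1 (fully open). In form: [x, y, z, wx, wy, wz, gripper, x, y, z, wx, wy, wz, gripper, ...]. A call has exactly 8 rows; each row shifts and turns the commanded pose from where the row before left it, along the tool's axes as they then stand; what a row does not reach is not made up. A row lasts 1/10 s, in which the tool goes at most 50 mm and 8.59 degrees, less where a joint would pass 70% of its speed; a pose out of reach is approached as far as the arm can. A call is refused whole if a number of a shift passes 50 or a number of a turn 0.15, either way. A call with a gripper value outside its range is refused whole. The fingers move at their own pace and stop on an object; the grip force is fixed at half the most. Time passes only in rows, so rows that do not move let the fingers close, or fill a call up. It gives the time, the measured TCP pose, the force, the opening and the grip force at its end, in the units of the state.
- r.state(): the state, without advancing time (a new reading comes with each control period).
- capture(name): name is "scene" or "top" or "wrist"; returns a dict with "img" (420x560x3 uint8, red, green, blue), "depth" (420x560 float32, m along the optical axis (not along the pixel's ray), 0 where there is no reading), "fx", "fy", "cx", "cy" (pixels), "D" ([k1, k2, p1, p2, k3] as OpenCV has them; the pictures are not rectified), "world_from_camera" (4x4, takes a point from camera to world coordinates); the wrist camera has in their place "hand_eye" (4x4, takes a point from camera to tool coordinates, whose origin is the TCP and whose axes are the flange's). Camera axes: x right, y down, z forward; pixel columns grow to the right and rows downward; lengths in m; the calibration is good to about 2 mm. A picture is of the moment at which its call begins: read the wrist's pose just before it.
- sign_off(): hands the job in; it is judged then, once.
The state is a dict: "time": time; "qpos": joint angles; "joint_velocities": joint speeds; "joint_torque": joint torques, N m; "eef_pos": TCP position; "tcp_rot": TCP orientation; "force": force on the tool from outside, world axes, zero at the start; "torque": the same for the moment, N m; "grip_width": finger opening in m; "gripper_force": force on a finger pad.
Only numpy, scipy, OpenCV 4.12 (cv2) and the standard library are available. Lean on these libraries where they do the work, as an engineer would, in place of code of your own. Each camera call takes 0.05 s, during which the arm holds its last target. There are 200 camera calls.

## Working session

There is one attempt and no reset: what is moved stays moved. The work goes in short steps, Python scripts to look and compute and a tool call to move; the robot and the scene stay as the last step left them, time stands still between calls to the robot, and variables do not carry over. Pictures are saved under pics/ and viewed, at most 10 in all, crops included, and the job is handed in when it is done.

Besides the shell and the picture viewer there is one more tool, called after ">>>" as name(argument=value, ...) on one line, values as JSON. play_rows: Moves the arm, as the interface text tells. Its arguments: {"type":"object","properties":{"commands":{"type":"array","items":{"type":"number"}}},"required":["commands"]}

```bash
mkdir -p pics; cat > h.py <<'E'
import numpy as np, cv2
from workcell import r, capture, sign_off
from scipy.spatial.transform import Rotation as R
def st():
    s=r.state(); print('t',round(s['time'],2),'p',np.round(s['eef_pos'],4),'rot',np.round(s['tcp_rot'],4),'F',np.round(s['force'],1),'w',round(s['grip_width'],4),'gf',np.round(s['gripper_force'],1)); return s
def T(c,s=None):
    if 'world_from_camera' in c: return np.array(c['world_from_camera'])
    M=np.eye(4); M[:3,:3]=R.from_rotvec(s['tcp_rot']).as_matrix(); M[:3,3]=s['eef_pos']; return M@np.array(c['hand_eye'])
def rays(c,px):
    K=np.array([[c['fx'],0,c['cx']],[0,c['fy'],c['cy']],[0,0,1]])
    u=cv2.undistortPoints(np.array(px,float).reshape(-1,1,2),K,np.array(c['D'],float)).reshape(-1,2)
    return np.c_[u,np.ones(len(u))]
def onplane(c,px,z,s=None):
    M=T(c,s); d=rays(c,px)@M[:3,:3].T; o=M[:3,3]
    return o+d*((z-o[2])/d[:,2])[:,None]
def save(c,n): cv2.imwrite('pics/'+n,cv2.cvtColor(c['img'],cv2.COLOR_RGB2BGR))
E
python3 - <<'E'
from h import *
s=st(); print(s['qpos'])
for n in ('top','scene'):
    c=capture(n); save(c,n+'0.png'); np.savez('pics/'+n+'0.npz',**c); print(n,np.round(T(c),3))
E
```

```text
t 0.0 p [ 0.2727 -0.562   0.2307] rot [-3.0607e+00 -7.0340e-01  5.0000e-04] F [0.1 1.1 0.3] w 0.0855 gf 0.0
[ 1.04879572  0.52203347 -0.03632949  1.59998294  0.02118397  1.02109929
 -0.11279283]
top [[-0.013 -0.982  0.19   0.367]
 [-1.     0.012 -0.009  0.129]
 [ 0.006 -0.191 -0.982  1.314]
 [ 0.     0.     0.     1.   ]]
scene [[-0.512 -0.599  0.616 -0.279]
 [-0.859  0.359 -0.365  0.641]
 [-0.002 -0.716 -0.698  1.048]
 [ 0.     0.     0.     1.   ]]
```

View pics/top0.png

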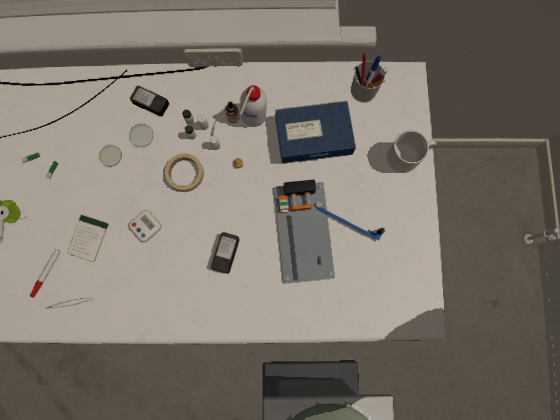

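View pics/scene0.png

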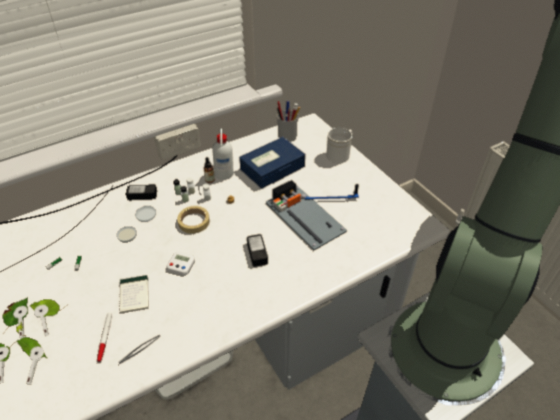

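Top view: adapter at about (226,252) px, jig plate centre (305,235), stop (300,205), hinge (318,206), gate pin (378,233); gate is wide open. Now measuring.

```bash
python3 - <<'E'
from h import *
c=dict(np.load('pics/top0.npz')); im=c['img']; hsv=cv2.cvtColor(im,cv2.COLOR_RGB2HSV)
def blob(m,box):
    x0,y0,x1,y1=box; k=np.zeros(m.shape,np.uint8); k[y0:y1,x0:x1]=m[y0:y1,x0:x1]
    cs,_=cv2.findContours(k,cv2.RETR_EXTERNAL,cv2.CHAIN_APPROX_NONE); return max(cs,key=cv2.contourArea)
v=hsv[...,2]
a=blob((v<110).astype(np.uint8)*255,(200,225,250,280))
q=cv2.minAreaRect(a); print('adapter px',q)
for z in (0.031,0.0): 
    P=onplane(c,a.reshape(-1,2),z)[:,:2].astype(np.float32); b=cv2.minAreaRect(P); print(z,b)
dep=c['depth']
def d3(u,w):
    z=dep[w,u]; p=rays(c,[[u,w]])[0]*z; return (T(c)@np.r_[p,1])[:3]
print('depth pts adapter',d3(228,250),'plate',d3(310,250),'bench',d3(255,250))
# plate: grey
j=blob(((v<170)).astype(np.uint8)*255,(268,180,345,292))
print('jig',cv2.minAreaRect(j)); P=onplane(c,j.reshape(-1,2),0.01)[:,:2].astype(np.float32); b=cv2.minAreaRect(P);print(b,cv2.boxPoints(b))
H=hsv[...,0];S=hsv[...,1]
bl=((H>95)&(H<125)&(S>120)&(v>60)).astype(np.uint8)*255
g=blob(bl,(305,195,390,245)); P=onplane(c,g.reshape(-1,2),0.017)[:,:2].astype(np.float32);print('gate',cv2.boxPoints(cv2.minAreaRect(P)))
orr=((H<18)&(S>150)&(v>100)).astype(np.uint8)*255
g=blob(orr,(275,185,325,215)); P=onplane(c,g.reshape(-1,2),0.042)[:,:2].astype(np.float32);print('stop',cv2.boxPoints(cv2.minAreaRect(P)))
rail=blob(((v<85)).astype(np.uint8)*255,(284,212,298,285)); P=onplane(c,rail.reshape(-1,2),0.016)[:,:2].astype(np.float32);print('rail',cv2.boxPoints(cv2.minAreaRect(P)))
pin=blob((v<60).astype(np.uint8)*255,(370,222,390,245));print(cv2.boundingRect(pin));print('pin',onplane(c,[[379,232]],.04))
cr=im[150:300,190:400]; cv2.imwrite('pics/crop.png',cv2.resize(cv2.cvtColor(cr,cv2.COLOR_RGB2BGR),(800,571),interpolation=cv2.INTER_CUBIC))
E
```

```text
adapter px ((222.99728393554688, 252.3837890625), (23.012222290039062, 39.70159149169922), 17.10272979736328)
0.031 ((0.5090513229370117, 0.25541946291923523), (0.05758924409747124, 0.09865006804466248), 72.94023132324219)
0.0 ((0.5124750733375549, 0.25847455859184265), (0.05898099020123482, 0.10103415697813034), 72.94021606445312)
depth pts adapter [0.51463355 0.24305902 0.03055302] plate [0.51444412 0.03745957 0.00981276] bench [ 0.51751909  0.17699561 -0.00149495]
jig ((310.4405822753906, 229.59237670898438), (102.45325469970703, 69.14822387695312), 84.0938491821289)
((0.5688625574111938, 0.03475579619407654), (0.26387685537338257, 0.1772640198469162), 5.115578651428223) [[ 0.4295468   0.11127047]
 [ 0.44535252 -0.06528749]
 [ 0.7081783  -0.04175888]
 [ 0.69237256  0.13479908]]
gate [[ 0.53747016 -0.13543054]
 [ 0.5494121  -0.1412876 ]
 [ 0.62503165  0.01289208]
 [ 0.61308974  0.01874913]]
stop [[0.61640525 0.03449209]
 [0.6240715  0.03439993]
 [0.62464523 0.08212759]
 [0.616979   0.08221976]]
rail [[0.43882367 0.08293591]
 [0.44002435 0.06976938]
 [0.60440946 0.08475943]
 [0.6032088  0.09792596]]
(371, 228, 13, 7)
pin [[ 0.5536366  -0.13427213  0.04      ]]
```

View pics/crop.png

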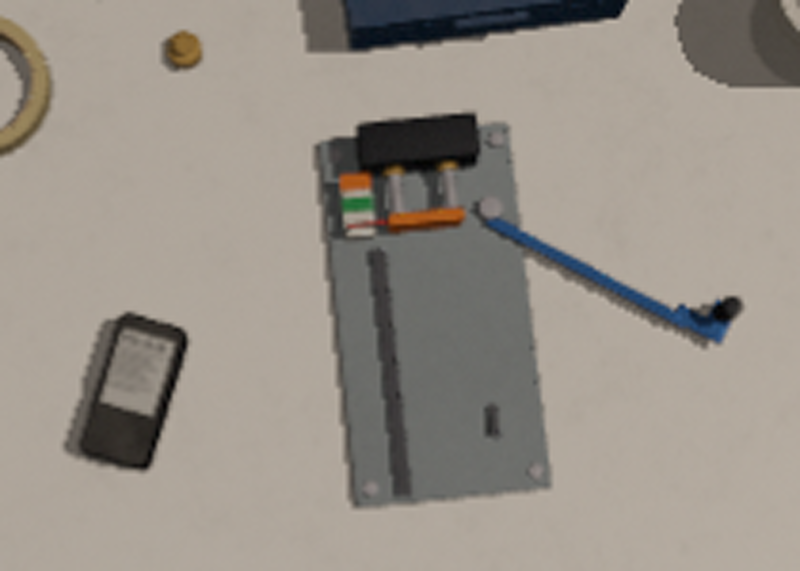

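The crop shows the plate corners at crop px (318,143), (508,123), (551,487), (354,507), the stop at (425,220) and the pin at about (732,310). The adapter is tilted, with its top at about (135,390).

```bash
cat >> h.py <<'E'
def axes(yaw): # tool down, tool y axis along world angle yaw (closing line)
    y=np.array([np.cos(yaw),np.sin(yaw),0]); z=np.array([0,0,-1.]); return np.c_[np.cross(y,z),y,z]
def go(target,yaw=None,s=None):
    s=s or st(); M=R.from_rotvec(s['tcp_rot']).as_matrix(); N=M
    if yaw is not None:
        c=[axes(yaw),axes(yaw+np.pi)]; w=[R.from_matrix(M.T@a).as_rotvec() for a in c]
        i=int(np.argmin([np.linalg.norm(x) for x in w])); print('turn',np.round(w[i],3),'alt',np.round(w[1-i],3)); N=c[i]
    d=np.array(target)-s['eef_pos']; print('shift mm before turn',np.round(1000*M.T@d,1),'after turn',np.round(1000*N.T@d,1))
class Jig:
    def __init__(s,o,yaw): s.o=np.array(o);s.yaw=yaw;c,n=np.cos(yaw),np.sin(yaw);s.R=np.array([[c,-n],[n,c]])
    def w(s,x,y,z): return np.r_[s.o+s.R@np.array([x,y])/1000,z/1000]
    def inv(s,p): return (np.array(p)[...,:2]-s.o)@s.R*1000
E
python3 - <<'E'
from h import *
c=dict(np.load('pics/top0.npz'))
cp=np.array([[318,143],[508,123],[551,487],[354,507]])/3.8095+[190,150]-0.4
W=onplane(c,cp,.01)[:,:2]; print(W*1000)
L=np.array([[130,65],[130,-65],[-120,-65],[-120,65]])
print([np.linalg.norm(W[i]-W[i-1]) for i in range(4)])
A=W-W.mean(0);B=(L-L.mean(0))/1000
yaw=np.arctan2((B[:,0]*A[:,1]-B[:,1]*A[:,0]).sum(),(A*B).sum())
J=Jig([0,0],yaw); o=W.mean(0)-J.w(5,0,0)[:2]; J=Jig(o,yaw); print('jig',o,np.degrees(yaw))
print('resid',J.inv(W)-L)
pin=onplane(c,[[732/3.8095+190,302/3.8095+150]],.052)[0]; d=J.inv(pin)-[70,-45]; print('pin',pin,J.inv(pin),np.hypot(*d))
a=np.arctan2(d[1],d[0]); print('gate',(a-np.arctan2(-10,-170)+np.pi)%(2*np.pi)-np.pi)
z=c['depth']; vv,uu=np.mgrid[225:280,200:250]; px=np.c_[uu.ravel(),vv.ravel()]
p=rays(c,px)*z[225:280,200:250].ravel()[:,None]; P=p@T(c)[:3,:3].T+T(c)[:3,3]
k=P[P[:,2]>.022]; print('adapter depth',len(k),np.median(k[:,2]),cv2.minAreaRect(k[:,:2].astype(np.float32)),k[:,:2].mean(0))
m=k[:,:2]-k[:,:2].mean(0); w,V=np.linalg.eigh(m.T@m); ya=np.arctan2(*V[::-1,1]); print('adapter yaw',np.degrees(ya), 'std len',np.sqrt(w/len(k)*12))
s=st(); print(np.round(R.from_rotvec(s['tcp_rot']).as_matrix(),3))
go([*k[:,:2].mean(0),0.16],ya+np.pi/2,s)
E
```

```text
[[ 6.78854670e+02  1.28978301e+02]
 [ 6.91366965e+02 -6.41812536e-01]
 [ 4.44341798e+02 -2.18138326e+01]
 [ 4.33149692e+02  1.08217971e+02]]
[np.float64(0.2465804693299274), np.float64(0.1302226219204067), np.float64(0.2479308115956745), np.float64(0.13051257896751509)]
jig [0.55694685 0.05325459] 4.9400048037493445
resid [[-2.02425811 -0.0553703 ]
 [-0.72036241 -0.27146422]
 [ 1.34889032 -0.09286802]
 [ 1.3957302   0.41970254]]
pin [ 0.55858751 -0.14001017  0.052     ] [ -15.0079671  -192.68814951] 170.40582142269528
gate 0.9897621985443479
adapter depth 751 0.03029895400856275 ((0.44971710443496704, 0.22270871698856354), (0.2313363403081894, 0.09340719878673553), 26.707307815551758) [0.50739626 0.25149729]
adapter yaw -179.92419939363813 std len [0.06715838 0.10431146]
t 0.1 p [ 0.2727 -0.562   0.2308] rot [-3.0609e+00 -7.0340e-01  4.0000e-04] F [ 0.1 -0.2 -1.5] w 0.0855 gf 0.0
[[ 0.9    0.437 -0.   ]
 [ 0.437 -0.9    0.001]
 [-0.    -0.001 -1.   ]]
turn [-0.001  0.     0.45 ] alt [-0.000e+00 -1.000e-03 -2.691e+00]
shift mm before turn [ 566.3 -629.4   71.4] after turn [ 235.8 -813.2   70.8]
```

>>> play_rows(commands=[0,0,0,0,0,0.15,1,0,0,0,0,0,0.15,1,0,0,0,0,0,0.15,1,0,0,0,0,0,0.15,1,0,0,0,0,0,0.15,1,0,-44,1.5,0,0,0,1,0,-44,1.5,0,0,0,1,0,-44,1.5,0,0,0,1])

```text
time: 0.9
eef_pos: [0.3117, -0.4344, 0.2263]
tcp_rot: [-3.106, 0.467, 0.001]
force: [1.6, -0.3, -0.0]
grip_width: 0.0855
gripper_force: 0.0
```

>>> play_rows(commands=[-0.5,-44,1.5,0,0,0,1,-0.5,-44,1.5,0,0,0,1,-0.5,-44,1.5,0,0,0,1,-0.5,-44,1.5,0,0,0,1,-0.5,-44,1.5,0,0,0,1,-0.5,-44,1.5,0,0,0,1,-0.5,-44,1.5,0,0,0,1,-0.5,-44,1.5,0,0,0,1])

```text
time: 1.7
eef_pos: [0.4113, -0.0967, 0.2148]
tcp_rot: [3.107, -0.467, 0.0]
force: [2.1, -0.9, -0.6]
grip_width: 0.0855
gripper_force: 0.0
```

>>> play_rows(commands=[-0.5,-44,1.5,0,0,0,1,-0.5,-44,1.5,0,0,0,1,-0.5,-44,1.5,0,0,0,1,-0.5,-44,1.5,0,0,0,1,-0.5,-44,1.5,0,0,0,1,-0.5,-44,1.5,0,0,0,1,-0.5,-44,1.5,0,0,0,1,0,0,0,0,0,0,1])

```text
time: 2.5
eef_pos: [0.4984, 0.2027, 0.2037]
tcp_rot: [-3.106, 0.457, 0.001]
force: [-0.9, -1.1, -1.2]
grip_width: 0.0855
gripper_force: 0.0
```

```bash
python3 - <<'E'
from h import *
s=st(); print(np.round(s['qpos'],2)); c=capture('wrist'); save(c,'w1.png'); np.savez('pics/w1.npz',**c,**{k:s[k] for k in('eef_pos','tcp_rot')}); print(c['hand_eye'])
E
```

```text
t 2.5 p [0.4984 0.2027 0.2037] rot [-3.106e+00  4.572e-01  1.100e-03] F [-0.9 -1.1 -1.2] w 0.0855 gf 0.0
[-0.37  0.42 -0.16  1.85  0.08  0.87 -2.44]
[[-1.13737306e-03 -9.46199114e-01 -3.23582978e-01  8.44938108e-02]
 [ 9.99999338e-01 -1.01939090e-03 -5.34099593e-04 -7.26146828e-05]
 [ 1.75507018e-04 -3.23583371e-01  9.46199647e-01 -1.42431076e-01]
 [ 0.00000000e+00  0.00000000e+00  0.00000000e+00  1.00000000e+00]]
```

View pics/w1.png

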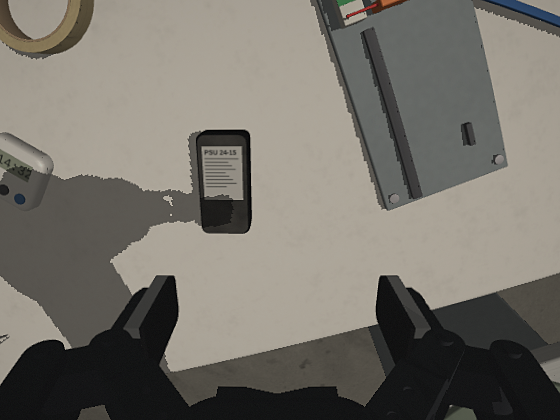

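The picture shows the adapter upright at px (200–250, 130–233) and the jig at upper right. Joint 7 is near its limit, so I'll turn the tool half a turn and measure the adapter from this image.

```bash
python3 - <<'E'
from h import *
c=dict(np.load('pics/w1.npz')); s=c
v=cv2.cvtColor(c['img'],cv2.COLOR_RGB2HSV)[...,2]; print(v[180,185:258:2],v[225:240,225],v[124:140,225])
for t in (45,60,75):
    m=np.zeros(v.shape,np.uint8); m[120:245,180:265]=(v[120:245,180:265]<t)*255
    m=cv2.morphologyEx(m,cv2.MORPH_OPEN,np.ones((3,3),np.uint8))
    cs,_=cv2.findContours(m,cv2.RETR_EXTERNAL,cv2.CHAIN_APPROX_NONE); q=max(cs,key=cv2.contourArea).reshape(-1,2)
    b=cv2.boxPoints(cv2.minAreaRect(q)); print(t,np.round(b,1).tolist())
    for z in (0,.031):
        P=onplane(c,b,z,s)[:,:2]; print(z,np.round(P*1000,1).tolist())
E
```

```text
[172 172 172 161  89  90  86  28  45 116 143 133 135 133 138 134 135 134
 136 135 134 137 133 134 145 147 147 146 157  43  45  21  11 176 172 170
 170] [ 53  52  51  49  51  48  46  46 107 182 173 172 172 172 172] [172 172 172 174 185 130   0  11  13  15  18  47  54  53  53  53]
45 [[200.0, 198.0], [232.0, 198.0], [232.0, 227.0], [200.0, 227.0]]
0 [[497.6, 286.1], [488.0, 254.5], [457.7, 265.0], [467.4, 297.6]]
0.031 [[504.9, 276.4], [496.2, 247.6], [468.6, 257.2], [477.5, 286.9]]
60 [[195.60000610351562, 130.1999969482422], [249.3000030517578, 129.10000610351562], [251.39999389648438, 231.89999389648438], [197.6999969482422, 233.0]]
0 [[563.5, 265.9], [549.2, 215.7], [446.5, 247.1], [461.7, 302.5]]
0.031 [[565.0, 258.1], [551.9, 212.3], [458.4, 240.9], [472.3, 291.3]]
75 [[195.60000610351562, 130.1999969482422], [249.3000030517578, 129.10000610351562], [251.5, 232.8000030517578], [197.6999969482422, 233.89999389648438]]
0 [[563.6, 266.0], [549.2, 215.7], [445.4, 247.4], [460.7, 302.9]]
0.031 [[565.0, 258.1], [551.9, 212.3], [457.5, 241.2], [471.3, 291.7]]
```

>>> play_rows(commands=[0,0,0,0,0,-0.15,1,0,0,0,0,0,-0.15,1,0,0,0,0,0,-0.15,1,0,0,0,0,0,-0.15,1,0,0,0,0,0,-0.15,1,0,0,0,0,0,-0.15,1,0,0,0,0,0,-0.15,1,0,0,0,0,0,-0.15,1])

```text
time: 3.35
eef_pos: [0.4983, 0.1956, 0.2042]
tcp_rot: [2.824, 1.376, -0.001]
force: [-0.4, 0.1, -0.2]
grip_width: 0.0854
gripper_force: 0.0
```

>>> play_rows(commands=[0,0,0,0,0,-0.15,1,0,0,0,0,0,-0.15,1,0,0,0,0,0,-0.15,1,0,0,0,0,0,-0.15,1,0,0,0,0,0,-0.15,1,0,0,0,0,0,-0.15,1,0,0,0,0,0,-0.15,1,0,0,0,0,0,-0.15,1])

```text
time: 4.15
eef_pos: [0.4983, 0.1956, 0.2042]
tcp_rot: [1.554, 2.73, -0.001]
force: [-0.0, 0.1, -0.7]
grip_width: 0.0855
gripper_force: 0.0
```

>>> play_rows(commands=[0,0,0,0,0,-0.15,1,0,0,0,0,0,-0.15,1,0,0,0,0,0,-0.15,1,0,0,0,0,0,-0.15,1,0,0,0,0,0,-0.12,1,0,0,0,0,0,0,1,0,0,0,0,0,0,1,0,0,0,0,0,0,1])

```text
time: 4.95
eef_pos: [0.4984, 0.1965, 0.2043]
tcp_rot: [0.506, 3.101, -0.001]
force: [-0.3, 0.7, -0.3]
grip_width: 0.0856
gripper_force: 0.0
```

```bash
python3 - <<'E'
from h import *
s=st(); print(np.round(s['qpos'],2)); go([.5107,.2528,.005],np.radians(73),s)
E
```

```text
t 4.95 p [0.4984 0.1965 0.2043] rot [ 5.0560e-01  3.1005e+00 -7.0000e-04] F [-0.3  0.7 -0.3] w 0.0856 gf 0.0
[ 0.16  0.55 -0.89  1.83  0.5   1.01  0.3 ]
turn [-0.     0.    -0.027] alt [0.000e+00 1.000e-03 3.115e+00]
shift mm before turn [  6.3  57.4 199.3] after turn [  4.7  57.4 199.3]
```

>>> play_rows(commands=[3,29,0,0,0,-0.027,1,2,28.4,0,0,0,0,1,0,0,35,0,0,0,1,0,0,35,0,0,0,1,0,0,35,0,0,0,1,0,0,35,0,0,0,1,0,0,15,0,0,0,1,0,0,0,0,0,0,1])

```text
time: 5.75
eef_pos: [0.5101, 0.2529, 0.0481]
tcp_rot: [-0.459, -3.106, 0.002]
force: [0.3, -0.2, -0.3]
grip_width: 0.0855
gripper_force: 0.0
```

```bash
python3 - <<'E'
from h import *
s=st(); go([.5107,.2528,.005],np.radians(73),s); c=capture('wrist'); save(c,'w2.png'); np.savez('pics/w2.npz',**c,**{k:s[k] for k in('eef_pos','tcp_rot')})
E
```

```text
t 5.75 p [0.5101 0.2529 0.0481] rot [-4.5910e-01 -3.1058e+00  2.4000e-03] F [ 0.3 -0.2 -0.3] w 0.0855 gf 0.0
turn [-0.002 -0.002  0.003] alt [ 3.000e-03 -3.000e-03 -3.138e+00]
shift mm before turn [-0.7  0.1 43.1] after turn [-0.6  0.1 43.1]
```

View pics/w2.png

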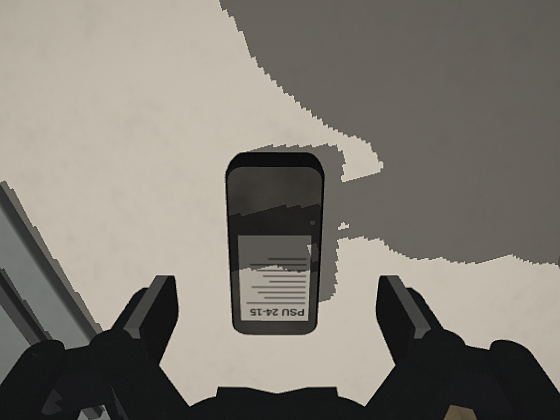

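The adapter is centred between the fingers, its top at about px (230–322, 165–334). I'll descend and close.

>>> play_rows(commands=[0,0,22,0,0,0,1,0,0,15,0,0,0,1,0,0,6,0,0,0,1,0,0,0,0,0,0,0.3,0,0,0,0,0,0,-1,0,0,0,0,0,0,-1,0,0,0,0,0,0,-1,0,0,0,0,0,0,-1])

```text
time: 6.6
eef_pos: [0.5114, 0.2534, 0.0073]
tcp_rot: [0.458, 3.107, 0.001]
force: [-1.4, -2.2, 8.7]
grip_width: 0.0472
gripper_force: 62.3
```

```bash
python3 - <<'E'
from h import *
J=Jig([.5569,.0533],np.radians(4.94)); s=st(); go(J.w(-2,0,70),J.yaw+np.pi/2,s)
E
```

```text
t 6.6 p [0.5114 0.2534 0.0073] rot [4.5840e-01 3.1069e+00 8.0000e-04] F [-1.4 -2.2  8.7] w 0.0472 gf 62.3
turn [ 0.     0.001 -0.379] alt [ 2.000e-03 -1.000e-03  2.762e+00]
shift mm before turn [ -99.6 -179.1  -62.7] after turn [ -26.1 -203.3  -62.7]
```

>>> play_rows(commands=[0,0,-10,0,0,0,-1,0,0,-20,0,0,0,-1,0,0,-20,0,0,0,-1,0,0,-13,0,0,-0.05,-1,0,0,0,0,0,-0.11,-1,0,0,0,0,0,-0.11,-1,0,0,0,0,0,-0.11,-1,-2,-12,0,0,0,0,-1])

```text
time: 7.4
eef_pos: [0.5137, 0.2424, 0.0702]
tcp_rot: [-0.143, 3.138, 0.002]
force: [0.0, -0.3, -1.5]
grip_width: 0.0467
gripper_force: 62.0
```

>>> play_rows(commands=[-4,-30,0,0,0,0,-1,-4,-30,0,0,0,0,-1,-4,-30,0,0,0,0,-1,-4,-30,0,0,0,0,-1,-4,-30,0,0,0,0,-1,-3,-25,0,0,0,0,-1,-2,-16,0,0,0,0,-1,0,0,0,0,0,0,-1])

```text
time: 8.2
eef_pos: [0.5559, 0.0495, 0.0695]
tcp_rot: [0.125, -3.139, 0.003]
force: [-0.6, -0.5, -2.0]
grip_width: 0.0466
gripper_force: 62.1
```

```bash
python3 - <<'E'
from h import *
J=Jig([.5569,.0533],np.radians(4.94)); s=st(); print(np.round(s['qpos'],2)); go(J.w(-2,0,70),J.yaw+np.pi/2,s)
c=capture('wrist'); save(c,'w3.png'); np.savez('pics/w3.npz',**c,**{k:s[k] for k in('eef_pos','tcp_rot')})
E
```

```text
t 8.2 p [0.5559 0.0495 0.0695] rot [ 1.250e-01 -3.139e+00  2.600e-03] F [-0.6 -0.5 -2. ] w 0.0466 gf 62.1
[ 0.38  0.79 -0.84  1.87  0.78  0.85  0.79]
turn [-0.002 -0.    -0.007] alt [-0.000e+00  3.000e-03  3.135e+00]
shift mm before turn [ 0.7  3.7 -0.5] after turn [ 0.7  3.7 -0.5]
```

View pics/w3.png

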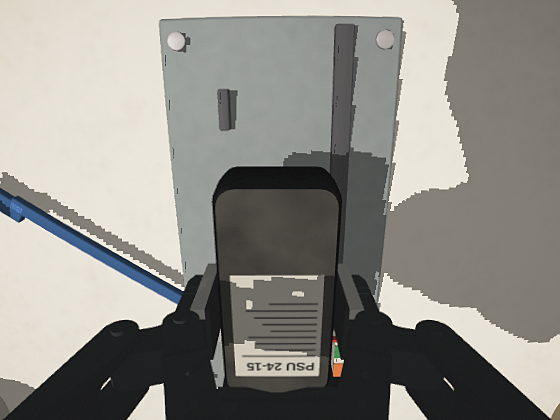

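Wrist view: the adapter is held level and parallel to the lane. The rear plate corners are at about (160,20) and (402,17), the rail's left edge at col ~335, and the cheek at (219–236, 90–130). Checking the jig estimate with these.

```bash
python3 - <<'E'
from h import *
J=Jig([.5569,.0533],np.radians(4.94)); c=dict(np.load('pics/w3.npz')); 
v=cv2.cvtColor(c['img'],cv2.COLOR_RGB2GRAY).astype(int)
for r in (40,80,120,145): print(r,v[r,326:362].tolist())
print('cheek',v[110,212:242].tolist(), v[80:136,222].tolist())
def p(q,z): print(np.round(J.inv(onplane(c,q,z,c)),1).tolist())
p([[160,20],[402,17]],.01); p([[335,30],[334,80],[333,120],[331,145]],.016); p([[219,90],[230,90],[219,130],[231,130]],.017)
p([[215,200],[341,200],[218,185]],.0695+.026)
E
```

```text
40 [148, 150, 149, 149, 150, 148, 151, 157, 42, 68, 89, 90, 91, 90, 89, 88, 89, 88, 89, 88, 86, 86, 84, 84, 84, 84, 87, 72, 73, 69, 141, 147, 143, 142, 143, 143]
80 [150, 150, 151, 149, 151, 156, 130, 74, 77, 90, 90, 92, 91, 90, 89, 89, 89, 89, 88, 87, 87, 85, 85, 85, 88, 84, 57, 81, 76, 73, 154, 147, 145, 146, 146, 146]
120 [151, 152, 151, 152, 153, 122, 53, 88, 90, 91, 91, 90, 89, 90, 88, 87, 89, 86, 87, 86, 85, 85, 87, 81, 67, 75, 78, 86, 130, 151, 149, 148, 148, 149, 149, 148]
145 [150, 150, 151, 156, 132, 48, 90, 92, 92, 43, 94, 90, 90, 88, 88, 87, 86, 86, 85, 85, 86, 86, 79, 61, 105, 160, 152, 150, 150, 149, 150, 149, 150, 150, 149, 150]
cheek [160, 160, 159, 160, 163, 154, 97, 93, 102, 99, 96, 95, 93, 93, 92, 87, 64, 39, 63, 87, 84, 83, 82, 74, 130, 166, 160, 159, 158, 158] [156, 157, 156, 157, 157, 157, 157, 161, 146, 97, 86, 94, 95, 97, 98, 97, 96, 96, 97, 96, 96, 96, 96, 96, 96, 96, 97, 97, 96, 96, 96, 97, 97, 97, 97, 98, 99, 99, 99, 99, 98, 99, 99, 99, 100, 99, 99, 99, 101, 84, 93, 144, 160, 157, 156, 156]
[[-118.9, -64.7], [-119.5, 62.6]]
[[-111.7, 26.4], [-87.0, 26.7], [-66.1, 26.9], [-52.5, 26.3]]
[[-82.3, -34.0], [-82.3, -28.2], [-61.3, -35.1], [-61.2, -28.6]]
[[-46.5, -25.0], [-46.2, 18.6], [-51.8, -23.7]]
```

>>> play_rows(commands=[0.7,3.0,0,0,0,-0.007,-1,0,0,15,0,0,0,-1,0,0,15,0,0,0,-1,0,0,10,0,0,0,-1,0,0,6,0,0,0,-1,0,0,4,0,0,0,-1,0,0,0,0,0,0,-1,0,0,0,0,0,0,-1])

```text
time: 9.05
eef_pos: [0.5544, 0.0555, 0.0187]
tcp_rot: [0.147, -3.137, 0.002]
force: [1.3, -5.3, -3.7]
grip_width: 0.047
gripper_force: 66.1
```

```bash
python3 - <<'E'
from h import *
J=Jig([.5569,.0533],np.radians(4.94)); s=st(); print(J.inv(s['eef_pos'])); go(J.w(-2,-.7,17),J.yaw+np.pi/2,s)
E
```

```text
t 9.05 p [0.5544 0.0555 0.0187] rot [ 1.4680e-01 -3.1372e+00  1.9000e-03] F [ 1.3 -5.3 -3.7] w 0.047 gf 66.1
[-2.34656338  2.36248491]
turn [-0.001 -0.001  0.007] alt [ 2.000e-03 -2.000e-03 -3.134e+00]
shift mm before turn [-0.3 -3.1  1.7] after turn [-0.3 -3.1  1.7]
```

>>> play_rows(commands=[0,-1.5,0,0,0,0.003,-1,0,-1.5,0,0,0,0.003,-1,0,0,0,0,0,0,-1,0,0,0.8,0,0,0,-1,0,0,0.8,0,0,0,-1,0,0,0,0,0,0,-1,0,0,0,0,0,0,-1,0,0,0,0,0,0,-1])

```text
time: 9.85
eef_pos: [0.5548, 0.0533, 0.0177]
tcp_rot: [0.138, -3.139, -0.0]
force: [-0.1, -0.0, -1.4]
grip_width: 0.0467
gripper_force: 66.5
```

```bash
python3 - <<'E'
from h import *
J=Jig([.5569,.0533],np.radians(4.94)); s=st(); print(J.inv(s['eef_pos'])); go(J.w(-2,-.7,17),J.yaw+np.pi/2,s)
E
```

```text
t 9.85 p [0.5548 0.0533 0.0177] rot [ 1.3840e-01 -3.1385e+00 -2.0000e-04] F [-0.1 -0.  -1.4] w 0.0467 gf 66.5
[-2.06684749  0.18203616]
turn [ 0.    -0.     0.002] alt [ 0.    0.   -3.14]
shift mm before turn [-0.1 -0.9  0.7] after turn [-0.1 -0.9  0.7]
```

>>> play_rows(commands=[0,-1,0,0,0,0.002,-1,0,0,0.7,0,0,0,-1,0,0,0.6,0,0,0,-1,0,0,0,0,0,0,-1,0,0,0,0,0,0,-1,0,0,0,0,0,0,-1,0,0,0,0,0,0,-1,0,0,0,0,0,0,-1])

```text
time: 10.65
eef_pos: [0.5551, 0.0521, 0.0171]
tcp_rot: [-0.135, 3.138, -0.001]
force: [-4.2, -0.9, 15.4]
grip_width: 0.0466
gripper_force: 68.4
```

>>> play_rows(commands=[0,0,-0.7,0,0,0,-1,0,0,0,0,0,0,-0.05,0,0,0,0,0,0,0.3,0,0,0,0,0,0,1,0,0,0,0,0,0,1,0,0,-20,0,0,0,1,0,0,-40,0,0,0,1,0,0,-40,0,0,0,1])

```text
time: 11.45
eef_pos: [0.5543, 0.0525, 0.1179]
tcp_rot: [0.136, -3.137, -0.001]
force: [1.0, 0.5, 0.1]
grip_width: 0.0854
gripper_force: 0.0
```

```bash
python3 - <<'E'
from h import *
J=Jig([.5569,.0533],np.radians(4.94)); s=st(); print(J.inv(s['eef_pos']))
a0=np.arctan2(-10,-170); rad=np.hypot(170,10)
def pin(g): return [70+rad*np.cos(a0+g),-45+rad*np.sin(a0+g)]
# wait: opening positive = anticlockwise
print('pin now',pin(.99)); go(J.w(*pin(.99),110),J.yaw+np.pi/2+.5,s)
for yo in (0,.5,.8): print(yo,[np.round((np.linalg.inv(axes(J.yaw+np.pi/2+yo+np.pi))@(J.w(*pin(b),0)-J.w(*pin(a),0)))[:2]*1000,1).tolist() for a,b in zip(np.linspace(.99,0,11)[:-1],np.linspace(.99,0,11)[1:])])
c=capture('wrist'); save(c,'w4.png'); np.savez('pics/w4.npz',**c,**{k:s[k] for k in('eef_pos','tcp_rot')})
print(np.round(s['qpos'],2))
E
```

```text
t 11.45 p [0.5543 0.0525 0.1179] rot [ 1.3610e-01 -3.1371e+00 -8.0000e-04] F [1.  0.5 0.1] w 0.0854 gf 0.0
[-2.61960038 -0.57295095]
pin now [np.float64(-14.91701651286462), np.float64(-192.6113149679044)]
turn [ 0.001 -0.001 -0.5  ] alt [-2.000e-03 -1.000e-03  2.642e+00]
shift mm before turn [  12.4 -192.     7.8] after turn [ 102.9 -162.6    7.9]
0 [[-14.2, -9.1], [-13.2, -10.5], [-12.1, -11.7], [-10.9, -12.9], [-9.6, -13.9], [-8.1, -14.8], [-6.6, -15.5], [-5.1, -16.1], [-3.5, -16.5], [-1.8, -16.8]]
0.5 [[-8.1, -14.8], [-6.6, -15.5], [-5.0, -16.1], [-3.4, -16.5], [-1.7, -16.8], [-0.1, -16.9], [1.6, -16.8], [3.2, -16.5], [4.9, -16.1], [6.4, -15.6]]
0.8 [[-3.3, -16.5], [-1.7, -16.8], [-0.0, -16.9], [1.6, -16.8], [3.3, -16.5], [4.9, -16.1], [6.5, -15.6], [8.0, -14.8], [9.4, -14.0], [10.7, -13.0]]
[ 0.42  0.72 -0.9   1.85  0.7   0.93  0.85]
```

View pics/w4.png

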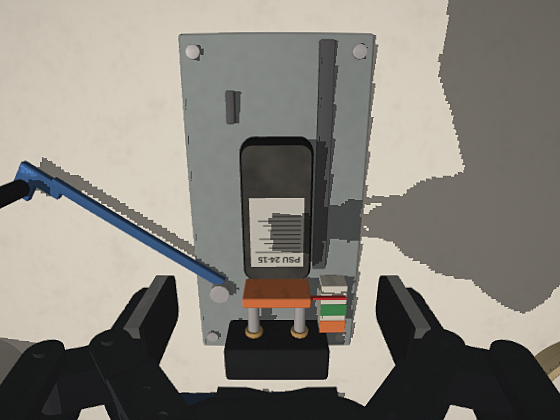

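The adapter lies flat in the lane at px (241–312, 137–280), clear of the stop, with the gate still open. Next is the pin.

>>> play_rows(commands=[0,0,0,0,0,-0.125,1,0,0,0,0,0,-0.125,1,0,0,0,0,0,-0.125,1,0,0,0,0,0,-0.125,1,26,-41,0,0,0,0,1,26,-41,0,0,0,0,1,26,-41,0,0,0,0,1,25,-39,0,0,0,0,1])

```text
time: 12.3
eef_pos: [0.5585, -0.1419, 0.117]
tcp_rot: [-0.907, 3.008, -0.0]
force: [1.0, 0.2, 0.4]
grip_width: 0.0854
gripper_force: 0.0
```

>>> play_rows(commands=[0,0,0,0,0,0,1,0,0,0,0,0,0,1,0,0,0,0,0,0,1,0,0,0,0,0,0,1,0,0,0,0,0,0,1,0,0,0,0,0,0,1,0,0,0,0,0,0,1,0,0,0,0,0,0,1])

```text
time: 13.1
eef_pos: [0.5588, -0.1395, 0.1171]
tcp_rot: [-0.908, 3.007, -0.0]
force: [0.5, 0.7, 0.6]
grip_width: 0.0853
gripper_force: 0.0
```

```bash
python3 - <<'E'
from h import *
J=Jig([.5569,.0533],np.radians(4.94)); s=st(); print(J.inv(s['eef_pos']));go(J.w(-14.9,-192.6,26),J.yaw+np.pi/2+.5,s)
c=capture('wrist'); save(c,'w5.png'); np.savez('pics/w5.npz',**c,**{k:s[k] for k in('eef_pos','tcp_rot')})
print(np.round(s['qpos'],2))
M=np.linalg.inv(T(c,s)); q=J.w(-14.9,-192.6,52); p=(M@np.r_[q,1])[:3]; print('pin px est',p[0]/p[2]*c['fx']+c['cx'],p[1]/p[2]*c['fy']+c['cy'])
E
```

```text
t 13.1 p [ 0.5588 -0.1395  0.1171] rot [-9.0790e-01  3.0075e+00 -1.0000e-04] F [0.5 0.7 0.6] w 0.0853 gf 0.0
[ -14.72202161 -192.28454573]
turn [-0.  0.  0.] alt [-0.    -0.    -3.141]
shift mm before turn [ 0.3 -0.2 91.1] after turn [ 0.3 -0.2 91.1]
[ 0.8   0.8  -1.    1.79  0.79  1.01  1.64]
pin px est 277.746327834287 223.53217003625662
```

View pics/w5.png

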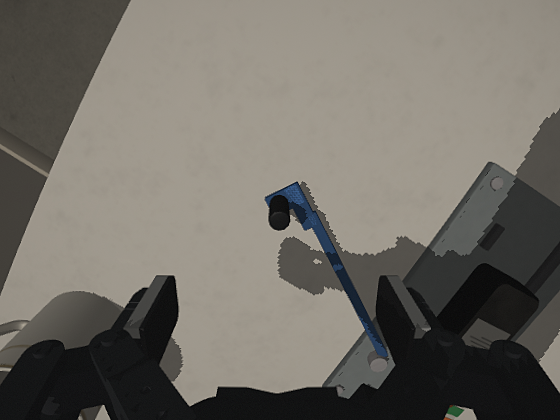

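The pin top at (278,219) px is as predicted (278,224); the mug is well clear. Descend and pinch.

>>> play_rows(commands=[1,0,25,0,0,0,1,0,0,25,0,0,0,1,0,0,25,0,0,0,1,0,0,16,0,0,0,1,0,0,0,0,0,0,0,0,0,0,0,0,0,-0.4,0,0,0,0,0,0,-0.5,0,0,0,0,0,0,-0.5])

```text
time: 13.95
eef_pos: [0.5584, -0.1404, 0.0271]
tcp_rot: [-0.907, 3.007, -0.001]
force: [0.8, 0.2, -0.3]
grip_width: 0.028
gripper_force: 0.0
```

>>> play_rows(commands=[0,0,0,0,0,0,-0.5,8.1,14.8,0,0,0,0,-0.5,6.6,15.5,0,0,0,0,-0.5,5,16.1,0,0,0,0,-0.5,3.4,16.5,0,0,0,0,-0.5,1.7,16.8,0,0,0,0,-0.5,0.1,16.9,0,0,0,0,-0.5,-1.6,16.8,0,0,0,0,-0.5])

```text
time: 14.75
eef_pos: [0.4754, -0.0585, 0.0264]
tcp_rot: [-0.907, 3.008, -0.001]
force: [0.9, -0.4, 0.2]
grip_width: 0.0213
gripper_force: 0.2
```

>>> play_rows(commands=[-3.2,16.5,0,0,0,0,-0.5,-2.5,8,0,0,0,0,-0.5,-2.5,8,0,0,0,0,-0.5,0,0,0,0,0,0,-0.5,0,0,0,0,0,0,-0.5,0,0,0,0,0,0,-0.5,0,0,0,0,0,0,-0.5,0,0,0,0,0,0,-0.5])

```text
time: 15.55
eef_pos: [0.4646, -0.0273, 0.026]
tcp_rot: [0.907, -3.008, -0.0]
force: [-0.2, -0.4, 0.2]
grip_width: 0.0214
gripper_force: 0.0
```

```bash
python3 - <<'E'
from h import *
J=Jig([.5569,.0533],np.radians(4.94)); s=st(); print(J.inv(s['eef_pos']));go(J.w(-100,-55,26),J.yaw+np.pi/2+.5,s)
c=capture('wrist'); save(c,'w6.png'); np.savez('pics/w6.npz',**c,**{k:s[k] for k in('eef_pos','tcp_rot')})
E
```

```text
t 15.55 p [ 0.4646 -0.0273  0.026 ] rot [ 9.0670e-01 -3.0078e+00 -1.0000e-04] F [-0.2 -0.4  0.2] w 0.0214 gf 0.0
[-98.85524737 -72.40614935]
turn [ 0.    -0.    -0.001] alt [-0.    -0.     3.141]
shift mm before turn [-7.3 15.8  0. ] after turn [-7.3 15.8  0. ]
```

View pics/w6.png

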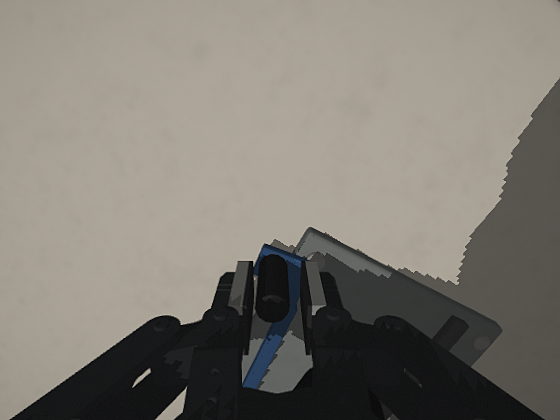

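The pin is between the pads at (272,290) px and the arm is following, with about 17 mm to go plus slack. Continuing slowly until it meets the catch.

>>> play_rows(commands=[-2.4,5.2,0,0,0,0,-0.5,-2.4,5.2,0,0,0,0,-0.5,-2.4,5.2,0,0,0,0,-0.5,-1,2,0,0,0,0,-0.5,-0.5,1,0,0,0,0,-0.5,0,0,0,0,0,0,-0.5,0,0,0,0,0,0,-0.5,0,0,0,0,0,0,-0.5])

```text
time: 16.4
eef_pos: [0.4616, -0.0068, 0.0261]
tcp_rot: [0.907, -3.008, -0.0]
force: [-1.7, 0.5, 0.2]
grip_width: 0.021
gripper_force: 0.0
```

>>> play_rows(commands=[-0.4,0.8,0,0,0,0,-0.5,-0.4,0.8,0,0,0,0,-0.5,0,0,0,0,0,0,-0.5,0,0,0,0,0,0,-0.5,0,0,0,0,0,0,-0.5,0,0,0,0,0,0,-0.5,0,0,0,0,0,0,-0.5,0,0,0,0,0,0,-0.5])

```text
time: 17.2
eef_pos: [0.4615, -0.0063, 0.026]
tcp_rot: [0.906, -3.007, 0.003]
force: [1.0, -8.4, 1.0]
grip_width: 0.0213
gripper_force: 4.0
```

>>> play_rows(commands=[-0.4,0.8,0,0,0,0,-0.5,-0.4,0.8,0,0,0,0,-0.5,-0.4,0.8,0,0,0,0,-0.5,0,0,0,0,0,0,-0.5,0,0,0,0,0,0,-0.5,0,0,0,0,0,0,-0.5,0,0,0,0,0,0,-0.5,0,0,0,0,0,0,-0.5])

```text
time: 18.0
eef_pos: [0.4613, -0.0059, 0.026]
tcp_rot: [0.903, -3.007, 0.009]
force: [4.4, -22.1, 3.6]
grip_width: 0.0217
gripper_force: 10.2
```

Contact with the catch is clear. Back off inside the slack, then lift away.

>>> play_rows(commands=[1,-2,0,0,0,0,-0.5,1,-2,0,0,0,0,-0.5,0,-1.5,0,0,0,0,-0.5,0,0,-15,0,0,0,-0.5,0,0,-25,0,0,0,-0.5,0,0,-35,0,0,0,0.5,0,0,-25,0,0,0,1,0,0,0,0,0,0,1])

```text
time: 18.8
eef_pos: [0.4637, -0.0076, 0.1286]
tcp_rot: [-0.907, 3.004, -0.002]
force: [0.8, -0.5, -0.7]
grip_width: 0.0642
gripper_force: 0.0
```

```bash
python3 - <<'E'
from h import *
J=Jig([.5569,.0533],np.radians(4.94)); s=st(); print(J.inv(s['eef_pos']), np.round(s['qpos'],2));go(J.w(-2.3,-.8,120),J.yaw+np.pi/2,s)
E
```

```text
t 18.8 p [ 0.4637 -0.0076  0.1286] rot [-9.0660e-01  3.0042e+00 -1.7000e-03] F [ 0.8 -0.5 -0.7] w 0.0642 gf 0.0
[-98.13655486 -52.61908545] [ 0.68  0.65 -1.08  2.07  0.76  0.88  1.32]
turn [-0.001  0.004  0.5  ] alt [-5.000e-03 -2.000e-03 -2.642e+00]
shift mm before turn [-108.9   -0.5    9. ] after turn [-95.8  51.8   8.6]
```

>>> play_rows(commands=[0,0,0,0,0,0.125,1,0,0,0,0,0,0.125,1,0,0,0,0,0,0.125,1,0,0,0,0,0,0.125,1,-30,16,2,0,0,0,1,-30,16,2,0,0,0,1,-24,14,2,0,0,0,1,-12,6,2,0,0,0,1])

```text
time: 19.6
eef_pos: [0.5547, 0.054, 0.1174]
tcp_rot: [0.137, -3.139, -0.002]
force: [-0.3, -0.5, -0.5]
grip_width: 0.0855
gripper_force: 0.0
```

>>> play_rows(commands=[0,0,0,0,0,0,1,0,0,0,0,0,0,1,0,0,0,0,0,0,1,0,0,0,0,0,0,1,0,0,0,0,0,0,1,0,0,0,0,0,0,1,0,0,0,0,0,0,1,0,0,0,0,0,0,1])

```text
time: 20.4
eef_pos: [0.5536, 0.0521, 0.1181]
tcp_rot: [-0.135, 3.139, 0.0]
force: [0.1, -0.7, -0.1]
grip_width: 0.0858
gripper_force: 0.0
```

```bash
python3 - <<'E'
from h import *
J=Jig([.5569,.0533],np.radians(4.94)); s=st(); print(J.inv(s['eef_pos']));go(J.w(-2.3,-.8,17.5),J.yaw+np.pi/2,s)
c=capture('wrist'); save(c,'w7.png'); np.savez('pics/w7.npz',**c,**{k:s[k] for k in('eef_pos','tcp_rot')})
E
```

```text
t 20.4 p [0.5536 0.0521 0.1181] rot [-0.1353  3.1386  0.    ] F [ 0.1 -0.7 -0.1] w 0.0858 gf 0.0
[-3.4307736 -0.9400565]
turn [ 0.  0. -0.] alt [ 0.    -0.     3.142]
shift mm before turn [-1.100e+00  1.000e-01  1.006e+02] after turn [-1.100e+00  1.000e-01  1.006e+02]
```

View pics/w7.png

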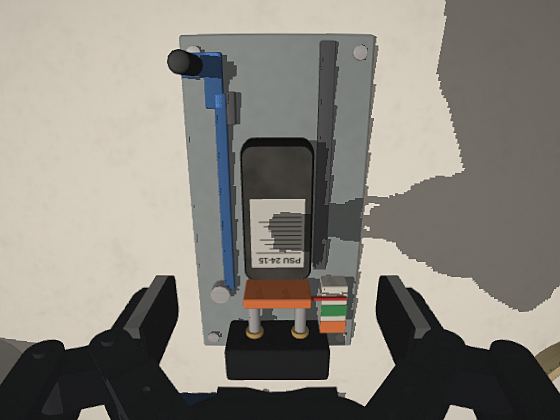

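The gate's blue arm lies against the cheek at (225–235, 95–125) px, and the adapter is still straight in the lane. Descend and grip.

>>> play_rows(commands=[-1,0,30,0,0,0,1,0,0,30,0,0,0,1,0,0,25,0,0,0,1,0,0,14,0,0,0,1,0,0,0,0,0,0,0.3,0,0,0,0,0,0,-1,0,0,0,0,0,0,-1,0,0,0,0,0,0,-1])

```text
time: 21.25
eef_pos: [0.5553, 0.0524, 0.0205]
tcp_rot: [-0.135, 3.137, 0.0]
force: [-2.2, 0.6, 6.7]
grip_width: 0.0471
gripper_force: 62.4
```

```bash
python3 - <<'E'
from h import *
J=Jig([.5569,.0533],np.radians(4.94)); s=st(); print(J.inv(s['eef_pos']))
E
```

```text
t 21.25 p [0.5553 0.0524 0.0205] rot [-1.3500e-01  3.1368e+00  2.0000e-04] F [-2.2  0.6  6.7] w 0.0471 gf 62.4
[-1.69190535 -0.77439345]
```

>>> play_rows(commands=[0,0,-0.6,0,0,0,-1,0,0,0,0,0,0,-1,-2.5,0,0,0,0,0,-1,-2.5,0,0,0,0,0,-1,-2.5,0,0,0,0,0,-1,0,0,0,0,0,0,-1,0,0,0,0,0,0,-1,0,0,0,0,0,0,-1])

```text
time: 22.05
eef_pos: [0.5621, 0.053, 0.0205]
tcp_rot: [-0.135, 3.138, -0.0]
force: [-4.3, -0.5, 12.4]
grip_width: 0.0468
gripper_force: 63.1
```

>>> play_rows(commands=[-2.5,0,0,0,0,0,-1,-2.5,0,0,0,0,0,-1,-2.5,0,0,0,0,0,-1,-2.5,0,0,0,0,0,-1,0,0,0,0,0,0,-1,0,0,0,0,0,0,-1,0,0,0,0,0,0,-1,0,0,0,0,0,0,-1])

```text
time: 22.85
eef_pos: [0.5718, 0.0538, 0.0205]
tcp_rot: [-0.135, 3.139, -0.0]
force: [-6.7, -0.5, 12.5]
grip_width: 0.0464
gripper_force: 63.3
```

```bash
cat > sc.py <<'E'
from h import *
J=Jig([.5569,.0533],np.radians(4.94)); s=st(); p=J.inv(s['eef_pos'])
n=[]
for i in range(3):
    c=capture('top'); q=r.state(); n.append(q['force'])
n=np.mean(n,0); print('tcp jig',p,'F',n,'Fjig', n[:2]@J.R)
hsv=cv2.cvtColor(c['img'],cv2.COLOR_RGB2HSV); H,S,V=[hsv[...,i].astype(int) for i in range(3)]
print('top pts in scale block z=.028:')
vv,uu=np.mgrid[180:225,270:325]; W=onplane(c,np.c_[uu.ravel(),vv.ravel()],.028); L=J.inv(W).reshape(45,55,2)
h,s_,v_=[a[180:225,270:325] for a in (H,S,V)]
inb=(L[...,1]>30)&(L[...,1]<58)&(L[...,0]>50)&(L[...,0]<105)
for nm,m in (('green',(h>45)&(h<85)&(s_>90)),('orange',(h>5)&(h<20)&(s_>150)),('red',((h<5)|(h>174))&(s_>120))):
    k=L[m&inb]; print(nm,len(k),np.round(k.mean(0),1) if len(k) else '',np.round(k.min(0),1) if len(k) else '',np.round(k.max(0),1) if len(k) else '')
print('stop top z=.042'); 
W=onplane(c,np.c_[uu.ravel(),vv.ravel()],.042); L2=J.inv(W).reshape(45,55,2); m=(h>3)&(h<20)&(s_>150)&(abs(L2[...,1])<24); k=L2[m]; print(len(k),k[:,0].min() if len(k) else '',k[:,0].max() if len(k) else '')
E
python3 sc.py
```

```text
t 22.85 p [0.5718 0.0538 0.0205] rot [-1.3540e-01  3.1386e+00 -3.0000e-04] F [-6.7 -0.5 12.5] w 0.0464 gf 63.3
tcp jig [14.90450045 -0.76284599] F [-6.29638399 -0.31279518 12.79221025] Fjig [-6.29993115  0.23056398]
top pts in scale block z=.028:
green 0   
orange 0   
red 0   
stop top z=.042
0
```

>>> play_rows(commands=[0,0,-0.5,0,0,0,-1,0,0,-0.5,0,0,0,-1,0,0,0,0,0,0,-1,0,0,0,0,0,0,-1,0,0,0,0,0,0,-1,0,0,0,0,0,0,-1,0,0,0,0,0,0,-1,0,0,0,0,0,0,-1])

```text
time: 23.8
eef_pos: [0.572, 0.0536, 0.0207]
tcp_rot: [0.135, -3.139, 0.0]
force: [-0.8, -0.1, -1.1]
grip_width: 0.0462
gripper_force: 61.8
```

```bash
cat > sc.py <<'E'
from h import *
J=Jig([.5569,.0533],np.radians(4.94)); s=st(); p=J.inv(s['eef_pos']); n=[]
def scan(nm):
    s=r.state(); c=capture(nm); hsv=cv2.cvtColor(c['img'],cv2.COLOR_RGB2HSV); n.append(r.state()['force'])
    vv,uu=np.mgrid[0:420,0:560]; px=np.c_[uu.ravel(),vv.ravel()]
    for z,box in ((.028,(50,105,24,58)),(.042,(50,100,-24,24))):
        W=onplane(c,px,z,s); L=J.inv(W).reshape(420,560,2)
        inb=(L[...,0]>box[0])&(L[...,0]<box[1])&(L[...,1]>box[2])&(L[...,1]<box[3]); h,S,v=[hsv[...,i].astype(int) for i in range(3)]
        for q,m in (('green',(h>45)&(h<85)&(S>90)),('orange',(h>4)&(h<20)&(S>150)),('red',((h<4)|(h>174))&(S>120))):
            k=L[m&inb]
            if len(k)>1: print(nm,z,q,len(k),'mean',np.round(k.mean(0),1),'min',np.round(k.min(0),1),'max',np.round(k.max(0),1))
for nm in ('wrist','scene'): scan(nm)
n=np.mean(n,0); print('tcp jig',p,'Fz',n[2],'Fjig', n[:2]@J.R)
E
python3 sc.py
```

```text
t 23.8 p [0.572  0.0536 0.0207] rot [ 1.3510e-01 -3.1386e+00  2.0000e-04] F [-0.8 -0.1 -1.1] w 0.0462 gf 61.8
wrist 0.028 orange 22 mean [72.2 24.6] min [69.6 24. ] max [74.3 25.3]
wrist 0.028 red 58 mean [72.3 27.4] min [70.3 25.1] max [75.1 29.6]
wrist 0.042 orange 365 mean [59.7  0.5] min [ 51.9 -23.9] max [63.7 22.5]
wrist 0.042 red 22 mean [57.8 23.3] min [56.  22.3] max [59.7 23.9]
scene 0.028 green 8 mean [76.6 41.8] min [73.8 34. ] max [79.3 49.6]
scene 0.028 orange 27 mean [90.7 38.1] min [51.9 24.2] max [103.5  51.9]
scene 0.042 orange 2 mean [92.4 22.6] min [91.5 21.3] max [93.4 23.8]
tcp jig [15.06527257 -1.0493237 ] Fz -0.8116433603153868 Fjig [-1.57670608 -0.17577027]
```

>>> play_rows(commands=[-2,0,0,0,0,0,-1,-2,0,0,0,0,0,-1,-2,0,0,0,0,0,-1,-2,0,0,0,0,0,-1,-1.5,0,0,0,0,0,-1,0,0,0,0,0,0,-1,0,0,0,0,0,0,-1,0,0,0,0,0,0,-1])

```text
time: 24.7
eef_pos: [0.5811, 0.0544, 0.0206]
tcp_rot: [0.135, -3.138, 0.0]
force: [-6.1, -1.5, 0.9]
grip_width: 0.0467
gripper_force: 62.1
```

```bash
cat >> sc.py <<'E'
c=dict(np.load('pics/w7.npz')); print('--- w7 at rest'); _cap=capture
class D: state=staticmethod(lambda: dict(c,force=np.zeros(3)))
r=D; capture=lambda n:c; scan('wrist')
E
python3 sc.py
```

```text
t 24.7 p [0.5811 0.0544 0.0206] rot [ 1.3510e-01 -3.1377e+00  3.0000e-04] F [-6.1 -1.5  0.9] w 0.0467 gf 62.1
wrist 0.028 orange 23 mean [80.9 24.6] min [77.3 24. ] max [83.3 25.4]
wrist 0.028 red 59 mean [81.3 27.4] min [79.3 25.1] max [84.1 29.6]
wrist 0.042 orange 367 mean [68.7  0.2] min [ 61.5 -24. ] max [72.7 22.6]
wrist 0.042 red 23 mean [66.7 23.3] min [65.  22.4] max [68.7 24. ]
scene 0.028 orange 27 mean [92.6 38.1] min [61. 24.] max [103.5  51.9]
tcp jig [24.17262246 -0.95294861] Fz 1.1290722077275543 Fjig [-6.19567233 -0.46374962]
--- w7 at restTraceback (most recent call last):
  File "sc.py", line 16, in <module>
    r=D; capture=lambda n:c; scan('wrist')
                             ~~~~^^^^^^^^^
  File "sc.py", line 4, in scan
    s=r.state(); c=capture(nm); hsv=cv2.cvtColor(c['img'],cv2.COLOR_RGB2HSV); n.append(r.state()['force'])
                                                                              ^^^^^^^^
AttributeError: 'numpy.ndarray' object has no attribute 'append'
```

```bash
sed -i "s/^r=D;/n=[]; r=D;/" sc.py; python3 sc.py; python3 - <<'E'
from h import *
J=Jig([.5569,.0533],np.radians(4.94)); F=[]
for i in range(8): capture('scene'); F.append(r.state()['force'])
F=np.array(F); print(F.mean(0)[:2]@J.R,F.std(0))
# pointer vs plane height: w7(rest)
from math import nan
for z in (.024,.028,.032,.036,.042):
    c=dict(np.load('pics/w7.npz')); hsv=cv2.cvtColor(c['img'],cv2.COLOR_RGB2HSV); h,S=hsv[...,0].astype(int),hsv[...,1]
    o=[]
    for m in (((h<4)|(h>174))&(S>120),(h>45)&(h<85)&(S>90),(h>4)&(h<20)&(S>150)):
        m=m.copy(); m[:265]=0; m[345:]=0; m[:,:240]=0; m[:,350:]=0
        y,x=np.nonzero(m); L=J.inv(onplane(c,np.c_[x,y],z,c)); o.append((len(x),np.round(L.mean(0),1).tolist(),np.round(L[:,0].min(),1),np.round(L[:,0].max(),1)))
    print(z,o)
E
```

```text
t 24.8 p [0.5811 0.0544 0.0206] rot [ 1.3520e-01 -3.1377e+00  4.0000e-04] F [-6.3 -1.5  0.6] w 0.0469 gf 62.1
wrist 0.028 orange 24 mean [80.7 24.6] min [77.3 24. ] max [83.3 25.4]
wrist 0.028 red 59 mean [81.3 27.4] min [79.3 25.1] max [84.1 29.6]
wrist 0.042 orange 365 mean [68.7  0.2] min [ 61.5 -24. ] max [72.7 22.6]
wrist 0.042 red 23 mean [66.7 23.3] min [65.  22.4] max [68.7 24. ]
scene 0.028 orange 25 mean [95.  39.2] min [88.5 28.4] max [103.5  51.9]
tcp jig [24.16280967 -0.95709915] Fz 1.514829169009979 Fjig [-6.68522325 -0.69043212]
--- w7 at rest
wrist 0.028 green 277 mean [79.  42.7] min [74.4 32.9] max [83.9 52.9]
wrist 0.028 orange 323 mean [93.4 41.7] min [64.4 24. ] max [101.1  52.9]
wrist 0.028 red 136 mean [68.  37.8] min [66.2 24.8] max [69.9 51.9]
wrist 0.042 orange 1309 mean [58.4 -0.5] min [ 50.3 -24. ] max [89.7 23.5]
wrist 0.042 red 2 mean [57.  23.6] min [57.  23.3] max [57. 24.]
[-6.58319055 -0.74037203] [0.70848477 0.59469282 0.44568512]
0.024 [(136, [70.7, 38.5], np.float64(68.8), np.float64(72.6)), (277, [81.8, 43.4], np.float64(77.2), np.float64(86.8)), (2144, [71.3, 5.3], np.float64(47.6), np.float64(104.3))]
0.028 [(136, [68.0, 37.8], np.float64(66.2), np.float64(69.9)), (277, [79.0, 42.7], np.float64(74.4), np.float64(83.9)), (2144, [68.6, 5.1], np.float64(45.3), np.float64(101.1))]
0.032 [(136, [65.4, 37.2], np.float64(63.6), np.float64(67.2)), (277, [76.2, 41.9], np.float64(71.6), np.float64(81.0)), (2144, [65.9, 5.0], np.float64(43.0), np.float64(97.9))]
0.036 [(136, [62.7, 36.5], np.float64(60.9), np.float64(64.5)), (277, [73.3, 41.2], np.float64(68.9), np.float64(78.1)), (2144, [63.3, 4.9], np.float64(40.8), np.float64(94.7))]
0.042 [(136, [58.7, 35.5], np.float64(57.0), np.float64(60.5)), (277, [69.1, 40.0], np.float64(64.7), np.float64(73.7)), (2144, [59.3, 4.8], np.float64(37.4), np.float64(89.9))]
```

```bash
python3 - <<'E'
from h import *
J=Jig([.5569,.0533],np.radians(4.94)); s=r.state(); c=capture('wrist')
for nm,c,s,z in (('now',c,s,.034),('w7',*[dict(np.load('pics/w7.npz'))]*2,.034)):
    hsv=cv2.cvtColor(c['img'],cv2.COLOR_RGB2HSV); h,S=hsv[...,0].astype(int),hsv[...,1]
    m=((h<4)|(h>174))&(S>120); y,x=np.nonzero(m); L=J.inv(onplane(c,np.c_[x,y],z,s)); k=(L[:,1]>20)&(L[:,1]<55)&(L[:,0]>55)&(L[:,0]<95)
    k&=(L[:,1]<30); q=L[k]; print(nm,k.sum(),q.mean(0),q.min(0),q.max(0),'px',x[k].mean(),y[k].mean())
    m=(h>4)&(h<20)&(S>150); y,x=np.nonzero(m)
    for z in (.042,): 
        L=J.inv(onplane(c,np.c_[x,y],z,s)); k=(abs(L[:,1])<20)&(L[:,0]>45)&(L[:,0]<85); q=L[k]; print(' stop top',np.percentile(q[:,0],[1,50,99]))
E
```

```text
now 58 [75.02105364 26.19915896] [73.1458471  23.95920707] [77.71735766 28.27068939] px 334.4310344827586 382.86206896551727
 stop top [66.14574983 69.59578411 72.65052449]
w7 34 [64.0734829  27.01339828] [62.25057033 24.1543675 ] [65.79703243 29.52916753] px 314.7352941176471 298.05882352941177
 stop top [45.34949583 55.69779383 66.3533269 ]
```

Pointer displacement (11.0 mm) and force (6.6 N = 11 mm) agree; 4 mm to go.

>>> play_rows(commands=[-1.2,0,0,0,0,0,-1,-1.2,0,0,0,0,0,-1,-1,0,0,0,0,0,-1,-0.8,0,0,0,0,0,-1,0,0,0,0,0,0,-1,0,0,0,0,0,0,-1,0,0,0,0,0,0,-1,0,0,0,0,0,0,-1])

```text
time: 26.15
eef_pos: [0.5848, 0.0547, 0.0206]
tcp_rot: [0.135, -3.137, 0.001]
force: [-9.9, -1.1, 4.4]
grip_width: 0.0466
gripper_force: 62.6
```

```bash
cat > fin.py <<'E'
from h import *
J=Jig([.5569,.0533],np.radians(4.94)); s=st(); c=capture('wrist'); print(J.inv(s['eef_pos']))
hsv=cv2.cvtColor(c['img'],cv2.COLOR_RGB2HSV); h,S=hsv[...,0].astype(int),hsv[...,1]
m=((h<4)|(h>174))&(S>120); y,x=np.nonzero(m); L=J.inv(onplane(c,np.c_[x,y],.034,s)); k=(L[:,1]>20)&(L[:,1]<30)&(L[:,0]>55)&(L[:,0]<95); print('pointer travel',L[k].mean(0)[0]-64.07)
F=[]
for i in range(8): capture('scene'); F.append(r.state()['force'])
F=np.mean(F,0); print('F',F[:2]@J.R,F[2])
# gate: blue arm inner edge near the cheek, wrist view
m=(h>95)&(h<125)&(S>120); y,x=np.nonzero(m); L=J.inv(onplane(c,np.c_[x,y],.017,s)); k=(L[:,0]>-95)&(L[:,0]<0)&(L[:,1]>-60)&(L[:,1]<-20); L=L[k]
for a in (-55,-40,-20): q=L[abs(L[:,0]-a)<5]; print('arm',a,len(q),q[:,1].min() if len(q) else '',q[:,1].max() if len(q) else '')
E
python3 fin.py
```

```text
t 26.15 p [0.5848 0.0547 0.0206] rot [ 1.3530e-01 -3.1369e+00  8.0000e-04] F [-9.9 -1.1  4.4] w 0.0466 gf 62.6
[27.95541102 -0.97356441]
pointer travel 14.784638550176169
F [-10.07478006  -0.89149117] 4.538632211838634
arm -55 552 -42.892077475546806 -34.45588508952841
arm -40 507 -42.76666881944584 -34.35199965579896
arm -20 450 -42.87786923532168 -34.48395902305325
```

Travel is 14.8 mm, and the push reads about 10 N, including some floor friction. The gate's inner face is at -34 mm, so it is closed. Handing in.

```bash
python3 -c "
from workcell import sign_off
print(sign_off())"
```

```text
the job is handed in; nothing more can be done
None
```

The job is handed in: the adapter lies flat in the lane, the blue guide arm is closed against its catch, and the gripper is still pressing the adapter on the stop at about 14.8 mm of travel (target 15), with about 10 N measured at the wrist.

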